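Hold the square in the corner of the model frame

ROBOT

A 7-joint arm with a two-finger parallel gripper is mounted at the origin on the work surface. World frame = base frame: x ahead of the robot, y to its left, z up, the work surface at z = 0. Lengths are in m, angles in rad, forces in N, time in s.
With the tool pointing down it reaches from about 0.4 to 0.9 m from the base axis. Payload 5.5 kg.
Tool frame: the origin (TCP) lies between the finger pads; the fingertips stand 17 mm ahead of it and the grasp point (between the pads) lies 2 mm behind it; z points along the fingers, y is the line along which they close (so a half turn about z gives the same grasp; the last joint's range is limited). The gripper opens to 85 mm and grips with 20 to 120 N. Pads are 22 mm wide; open, the fingers measure 114 mm over their backs; the gripper's body (76 mm by 85 mm) begins 54 mm behind the grasp point. The pads swing forward as they close: fully open they stand 13 mm farther back than shut.
Start: joints at [-1.043, 0.501, -0.427, 1.55, 0.221, 1.138, -0.21], TCP at [0.17, 0.627, 0.248] pointing down, gripper open.
Joint ranges: [-2.88, 2.88], [-0.31, 2.03], [-1.54, 1.56], [0.2, 2.42], [-1.41, 4.55], [0.19, 2.02], [-2.57, 2.57]. Speed limits (rad/s): [2.57, 2.57, 3.14, 3.14, 3.14, 3.14, 3.14].

INTERFACE

Orientations are given as a unit quaternion [w, x, y, z].
In Python, from workcell import manip, cam, order gives the robot as it stands (manip), with the cameras (cam) and the job (order).
- The arm moves only by the shell command python3 nudge.py [FORCE], which reads ROWS from standard input. ROWS is a JSON list of rows, 1 to 12 of them, each written [[rx, ry, rz], [dx, dy, dz], opening]: a rotation vector rx, ry, rz in fractions of the full range, 1 being pi rad, then dx, dy, dz in fractions of the full range, 1 being 0.3 m, then the finger opening in m; each row shifts and turns the commanded pose from where the row before left it, along the tool's axes as they then stand; what a row does not reach is not made up. A row lasts 1/12 s, in which the tool goes at most 0.0417 m and 0.125 rad, less where a joint would pass 70% of its speed; a pose out of reach is approached as far as the arm can. The fingers move at their own pace and stop on an object; FORCE is the grip in N (left out, the last holds). Time passes only in rows, so rows that do not move let the fingers close. It prints the time, the measured TCP pose, the force, the opening and the grip force at its end. A shift or turn number past 1, either way, is cut back to 1. Input that does not fit is refused with a message, and nothing moves.
- manip.sense(): the state, without advancing time (a new reading comes with each control period).
- cam.get_image(name): name is "scene" or "top"; returns a dict with "img" (420x560x3 uint8, blue, green, red), "depth" (420x560 float32, m along the optical axis (not along the pixel's ray), 0 where there is no reading), "fov_y" (degrees; the focal length in pixels is half the picture's height over the tangent of half this angle, whatever the lens; pixels are square), "cx", "cy" (the principal point, pixels), "R" (3x3) and "t" (3): a world point X has camera coordinates R X + t. Camera axes: x right, y down, z forward; pixel columns grow to the right and rows downward; lengths in m; the calibration is good to about 2 mm. A picture is of the moment at which its call begins.
- order.sign_off(): hands the job in; it is judged then, once.
The state is a dict: "clock": time; "joint_positions": joint angles; "joint_vel": joint speeds; "joint_torque": joint torques, N m; "tcp_pos": TCP position; "tcp_rot": TCP orientation; "ft_force": force on the tool from outside, world axes, zero at the start; "ft_torque": the same for the moment, N m; "opening": finger opening in m; "grip_force": force on a finger pad.
Only numpy, scipy, OpenCV 4.12 (cv2) and the standard library are available. Lean on these libraries where they do the work, as an engineer would, in place of code of your own. Each camera call takes 0.05 s, during which the arm holds its last target. There are 200 camera calls.

TASK

With the mallet, knock the brass pin down flush with the grey assembly board, since it stands where the square has to go, and set the mallet down on the bench, clear of the board. Then take the red-barred aluminium square by its black knob, lay it flat on the board and press it into the corner, firmly but without forcing it, until its two outer edges lie fully against both wooden strips; finish while still gripping the knob and pressing, with the square held true in the corner. Do not push the pin with the fingers or the square, and leave the other things on the bench where they are.

Things in the scene. Friction and masses are not known exactly. Their poses are not given: they have to be found in the camera images.
- board: Grey assembly board, 190 x 190 x 12 mm, fixed to the bench for the episode. Origin: centre of its underside, z up. Two wooden strips, 25 mm wide and standing 12 mm above its top face, form an inner corner on it: the plate along the +x edge and the stud along the +y edge.
- plate: Pale wooden strip fixed on the board, 170 mm along the board's y. Its inner face looks to the board's -x, at board x = +65 mm. Its pose is that of the board (same origin).
- stud: Dark wooden strip fixed on the board, 145 mm along the board's x. Its inner face looks to the board's -y, at board y = +65 mm. Its pose is that of the board (same origin).
- board_corner (a point): Inner corner where the faces of plate and stud meet, on the board's top face: (65, 65, 12) mm in the board's frame, with the board's axes. It opens to the board's -x and -y. Board, strips and square are smooth and slide on one another (friction about 0.25).
- pin (a joint): How far the pin has been driven down, m: 0 = 14 mm proud of the board, 0.014 = flush. Friction holds it where it is left; about 7 N drives it.
- pin_top (a point): Centre of the top of the brass pin, 10 mm diameter, upright, in the board at (19, 19) mm in the board's frame, 46 mm from each strip. The mallet's head fits beside the strips. The pin stands right under the place of the square's knob.
- mallet: Rubber mallet standing on its striking face, handle level. Head: black upright cylinder, 44 mm diameter, 70 mm tall, orange band. Blue handle along the mallet's -x, 20 mm wide, 24 mm tall, centred 35 mm above the face, from the head to 170 mm from the head's axis. 0.42 kg. Origin: centre of the lower striking face, z up.
- mallet_grip (a point): Grip point in the middle of the handle's section, 60 mm from the head's axis, 35 mm above the striking face; close the fingers across the handle (mallet's y).
- square: Aluminium square of 28 x 12 mm flat bar, outer edges 120 mm, lying flat. A red cross bar (underside 3 mm clear of the surface) joins the legs and carries an upright black knob, 24 mm diameter, top 52 mm above the underside. 0.3 kg, balanced near the knob. Origin: on the underside below the knob, z up. Outer corner at (+46, +46) mm, legs along -x and -y. Seated, its axes match the board's.
- square_corner (a point): Outer corner of the square on its underside, (46, 46, 0) mm in its frame; seated it coincides with board_corner.
- square_knob (a point): Grip point on the knob's axis, 36 mm above the square's underside (fingertips then stay 5 mm above legs and strips).
- flask: Pink drinking flask, 72 mm diameter, 210 mm tall, bystander. Origin: centre of underside.
- glue: White glue bottle, 48 mm diameter, 120 mm tall, bystander. Origin: centre of underside.
- case: Blue pencil case, 70 x 190 x 45 mm, bystander. Origin: centre of underside.
- tape: Yellow ring of tape, 90 mm diameter, 24 mm tall, bystander. Origin: centre of underside.
- scissors: Scissors with red handles, 150 mm long, lying flat, bystander. Origin: at the pivot, underside.
- mug: White mug, 80 mm diameter, 90 mm tall, bystander. Origin: centre of underside.
- eraser: White eraser, 50 x 25 x 14 mm, bystander. Origin: centre of underside.

How it is judged:
On the way, in this order (a step that is already met when the one before it is completed fails the run):
1. the pin is driven flush with the board (less than 1.8 mm proud) (value of joint pin above 0.0122 m), for 0.2 s.
2. the mallet is set down on the bench, clear of the board, and let go (height (world z) of mallet below 0.03 m and height (world z) of mallet_grip below 0.05 m and contact force between mallet and board below 0.1 N and contact force between the fingers and mallet below 0.1 N and linear speed of mallet below 0.03 m/s), for 0.2 s.
At the end, for the whole second after the job is handed in: Square gripped, flat on the board and at rest, outer corner within 2.5 mm of the board corner each way (3 mm in height), within 0.02 rad of square, tilt under 0.03 rad, pushing plate and stud 1 to 40 N each; pin under 1.8 mm proud; mallet let go on the bench, touching neither board nor square (all of step 2 and contact force between square and plate between 1 and 40 N and contact force between square and stud between 1 and 40 N and x of square_corner in the frame of board_corner above -0.0025 m and y of square_corner in the frame of board_corner above -0.0025 m and z of square_corner in the frame of board_corner between -0.003 and 0.003 m and angle between the x axis of square and the x axis of board, either way round below 0.02 rad and angle between square's own z axis and vertical below 0.03 rad and contact force between the fingers and square above 3 N and linear speed of square below 0.01 m/s and value of joint pin above 0.0122 m and contact force between mallet and square below 0.1 N and contact force between the arm and mallet below 0.1 N); the arm keeps its last pose, push and grip.
It fails at once if the pin is pushed by anything but the mallet before it is flush (value of joint pin below 0.0122 m and contact force between anything else and pin above 2 N and contact force between mallet and pin below 0.1 N).
It fails at once if a bystander (flask, glue, case, tape, scissors, mug or eraser) is moved more than 30 mm (distance of any of flask, glue, case, tape, scissors, mug, eraser from where it was at the start of the episode above 0.03 m).
It also fails if it takes over 64 s, if anything falls off the work surface, if the arm or the gripper's body presses on something with over 40 N, if the wrist force passes 120 N, or if a joint passes its speed limit or range.

## Working session

There is one attempt and no reset: what is moved stays moved. The work goes in short steps, Python scripts to look and compute and a shell command to move; the robot and the scene stay as the last step left them, time stands still between calls to the robot, and variables do not carry over. Pictures are saved under pics/ and viewed, at most 10 in all, crops included, and the job is handed in when it is done.

```bash
ls; mkdir -p pics; cat > h.py <<'E'
import numpy as np, cv2
from workcell import manip, cam, order
def grab(n):
    d=cam.get_image(n); np.savez(f'pics/{n}.npz',**d); return d
def P(d,u,v,z=None,dep=None):
    """pixel -> world; on plane z, or by depth"""
    f=d['img'].shape[0]/2/np.tan(np.radians(float(d['fov_y']))/2)
    r=np.array([(u-d['cx'])/f,(v-d['cy'])/f,1.]); R=d['R'];c=-R.T@d['t']
    w=R.T@r
    if z is not None: return c+w*(z-c[2])/w[2]
    q=d['depth'][int(round(v)),int(round(u))] if dep is None else dep
    return c+w*q
E
python3 - <<'E'
from h import *
for n in('scene','top'):
    d=grab(n); cv2.imwrite(f'pics/{n}0.png',d['img']); print(n,-d['R'].T@d['t'],d['R'][2],d['fov_y'],d['cx'],d['cy'])
print(manip.sense())
E
```

```text
nudge.py
pics
workcell.py
scene [1.48799708 0.41112231 1.17950835] [-0.60805336 -0.27721875 -0.74392263] 52.755297489687614 282.14347810930474 202.21395892968184
top [ 0.46964264 -0.01302926  1.21746538] [ 0.10309825  0.00571656 -0.99465475] 53.57956055806399 287.6402574307458 209.60760474809098
{'clock': 0.1, 'joint_positions': array([-1.04280629,  0.50177639, -0.42679699,  1.55134605,  0.22078492,
        1.13830004, -0.21026791]), 'joint_vel': array([-0.00093753, -0.0035979 ,  0.00012514, -0.00294463,  0.0006341 ,
       -0.00075036, -0.00126408]), 'joint_torque': array([-1.18662909e-02, -5.70804799e+01, -5.83861828e+00, -2.81742936e+01,
        1.05585123e-02,  5.61178633e-03, -3.03827321e-06]), 'tcp_pos': array([0.16999258, 0.62675727, 0.24734788]), 'tcp_rot': array([-1.54791436e-04,  1.31976315e-01,  9.91252470e-01, -8.76810794e-04]), 'ft_force': array([-0.36995602,  0.57139599, -0.30188833]), 'ft_torque': array([-0.0500679 ,  0.01683549, -0.01183492]), 'grip_force': 0.0, 'opening': 0.08515872794415495}
```

View pics/top0.png

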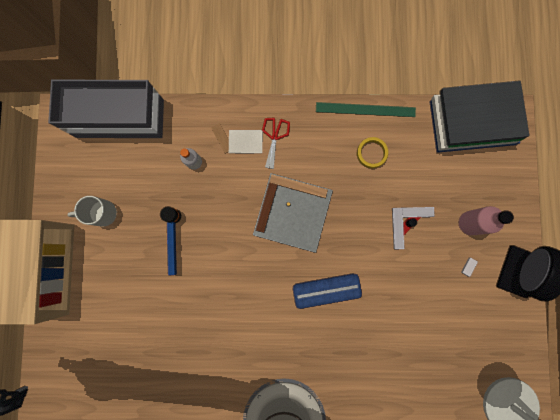

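View pics/scene0.png

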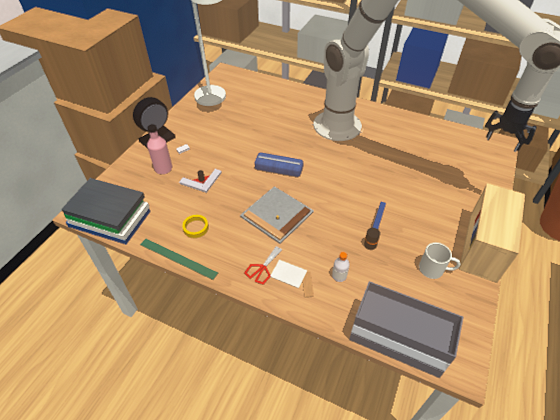

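The top view shows the board at (293,213), with the pin at (289,204), the pale plate on top (world +x) and the dark stud on the left (+y). The mallet head is at (170,214) with its handle down to (172,275), and the square is at (410,225) with its knob at about (411,223). The scene view agrees: pin (278,217), mallet (372,238), square (202,178). I'll enlarge these areas next.

```bash
python3 - <<'E'
from h import *
def crop(im,x,y,w,h,s,tag):
    c=cv2.resize(im[y:y+h,x:x+w],None,fx=s,fy=s,interpolation=cv2.INTER_CUBIC)
    for i in range(0,w,10):
        cv2.line(c,(int((i+.5)*s),0),(int((i+.5)*s),6),(0,255,255),1); cv2.putText(c,str(x+i),(int(i*s),18),0,.35,(0,255,255),1)
    for i in range(0,h,10):
        cv2.line(c,(0,int((i+.5)*s)),(6,int((i+.5)*s)),(0,255,255),1); cv2.putText(c,str(y+i),(8,int((i+.5)*s)+4),0,.35,(0,255,255),1)
    return c
t=np.load('pics/top.npz')['img'];s=np.load('pics/scene.npz')['img']
H=np.hstack
a=crop(t,250,170,88,88,6.5,'');cv2.imwrite('pics/cb.png',a)
b=H([crop(t,385,198,56,60,7,''),crop(t,152,200,40,80,5.25,'')]);cv2.imwrite('pics/cs.png',b)
c=np.vstack([H([crop(s,236,184,80,60,5,''),crop(s,176,165,50,30,6,'')[:300]] if 0 else [crop(s,236,184,80,60,5,''),crop(s,176,145,50,60,5,'')]),
 ]) ; m=crop(s,355,198,40,60,5,'');cv2.imwrite('pics/cc.png',H([c,m])[:, :800]);print(a.shape,b.shape,H([c,m]).shape)
E
```

```text
(572, 572, 3) (420, 602, 3) (300, 850, 3)
```

View pics/cb.png

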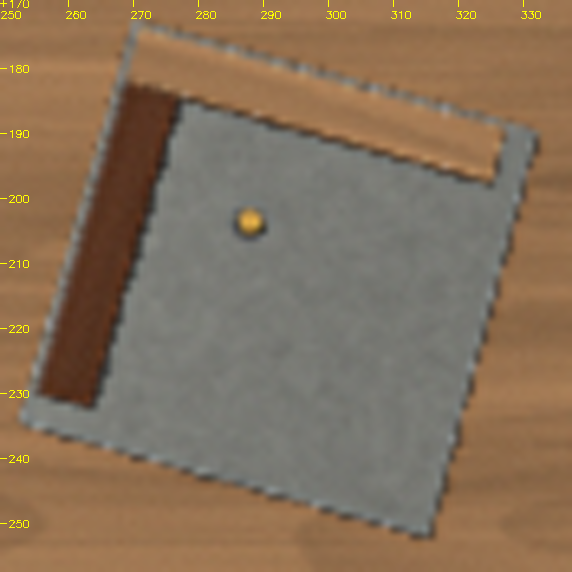

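View pics/cs.png

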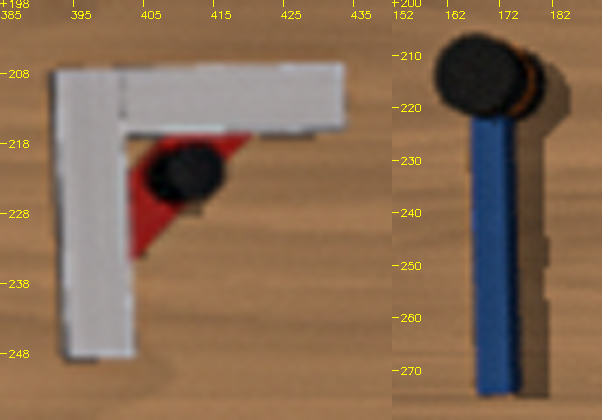

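View pics/cc.png

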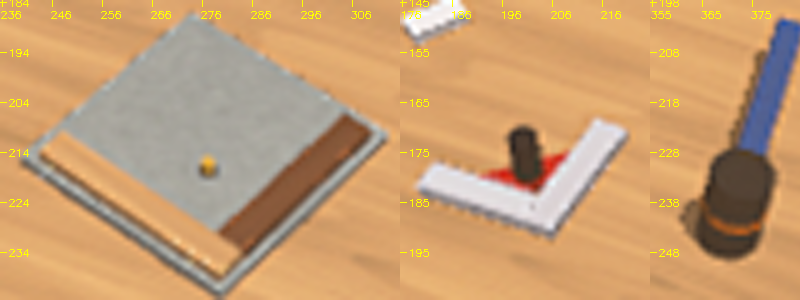

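The crops give these positions.
- **Board:** corners in the top crop at TL(135,25), TR(539,135), BR(430,537), BL(22,418), with the pin at (250,221).
- **Square:** outer corner at (54,72), leg ends at (345,63) and (68,357).
- **Mallet:** head top at (478,76), handle end at (497,393).

The scene crop shows the same features. I'll triangulate from both views and fit the poses.

```bash
cat > fit.py <<'E'
from h import *
from scipy.optimize import least_squares
D={n:dict(np.load(f'pics/{n}.npz')) for n in('top','scene')}
def proj(d,X):
    f=d['img'].shape[0]/2/np.tan(np.radians(float(d['fov_y']))/2)
    c=np.atleast_2d(X)@d['R'].T+d['t']; return np.c_[c[:,0]/c[:,2]*f+d['cx'],c[:,1]/c[:,2]*f+d['cy']]
def px(x0,y0,s,pts,ox=0): return np.array([[x0+(u-ox)/s-.5,y0+v/s-.5] for u,v in pts])
def fit(obs,g,freez=True):
    def res(p):
        c,s=np.cos(p[2]),np.sin(p[2]);r=[]
        for n,M,q in obs:
            M=np.array(M)/1e3; X=np.c_[p[0]+c*M[:,0]-s*M[:,1],p[1]+s*M[:,0]+c*M[:,1],M[:,2]+(p[3] if freez else 0)]
            r.append(proj(D[n],X)-q)
        return np.vstack(r)
    o=least_squares(lambda p:res(p).ravel(),g if freez else g[:3],loss='soft_l1'); return o.x,res(o.x)
E
python3 - <<'E'
from fit import *
np.set_printoptions(precision=4,suppress=True)
tb=px(250,170,6.5,[(135,25),(539,135),(430,537),(22,418),(250,221)])
sb=px(236,184,5,[(220,290),(22,156),(195,12),(386,133),(208,159)])
B=[(95,95,12),(95,-95,12),(-95,-95,12),(-95,95,12),(19,19,26)]
ts=px(385,198,7,[(54,72),(345,63),(345,129),(135,355),(69,357)])
ss=px(176,145,5,[(552,228),(418,187),(435,163),(603,119),(628,134)],400)
S=[(46,46,12),(46,-74,12),(18,-74,12),(-74,18,12),(-74,46,12)]
SS=[(46,46,12),(46,-74,12),(18,-74,12),(-74,18,12),(-74,46,12)]
tm=px(152,200,5.25,[(478,76),(497,393)],392)
sm=px(355,198,5,[(740,166)],650)
M=[(0,0,70),(-170,0,47)]
for nm,o,g in(('board',[('top',B,tb),('scene',B,sb)],[.55,0,-.2,0]),('square',[('top',S,ts),('scene',SS,ss)],[.5,-.35,0,0]),('mallet',[('top',M,tm),('scene',M[:1],sm)],[.55,.35,0,0])):
    p,r=fit(o,g);print(nm,p);print(r.T)
    for one in o:
        if len(one[1])>1:print('  ',one[0],fit([one],g,False)[0])
d=D['top']
for nm,q in(('pin',tb[4]),('boardc',tb[:4].mean(0)),('head',tm[0]),('handle',(170.5,245)),('leg',(397,225)),('knob',(411,222)),('bench',(220,260))):print(nm,P(d,*q))
E
```

```text
board [ 0.5871 -0.0211 -0.2702  0.0003]
[[ 0.1459  0.398  -0.0375 -0.5476  0.2936  0.1057 -0.3414 -0.4076  0.7413
   0.1269]
 [-0.8203 -0.4301  0.5535  0.9535  0.1253  0.6194 -0.132  -0.0872  0.0082
   0.1858]]
   top [ 0.5874 -0.0209 -0.269 ]
   scene [ 0.5863 -0.0216 -0.2725]
square [ 0.5578 -0.3577  0.0247  0.0001]
[[ 0.0151 -0.3046  0.2367  0.0776 -0.2165  0.0516 -0.1597  0.3523 -1.0025
   0.1814]
 [-0.4769 -0.0321  0.1212  0.2855  0.1949  0.6083 -0.1962 -0.0664  0.3452
  -0.703 ]]
   top [ 0.5578 -0.3578  0.0259]
   scene [ 0.5576 -0.3575  0.02  ]
mallet [0.5761 0.324  0.0549 0.0068]
[[-0.0201  0.0308 -0.0354]
 [-0.6123  0.7714  0.1451]]
   top [0.5764 0.3259 0.0552]
pin [ 0.6111 -0.007   0.0238]
boardc [ 0.5867 -0.0212  0.0099]
head [0.5746 0.3247 0.0737]
handle [0.4896 0.3219 0.0481]
leg [ 0.5512 -0.3239  0.0099]
knob [ 0.557  -0.3525  0.0518]
bench [ 0.4476  0.1902 -0.0011]
```

Both views and the depth map agree. I'll turn the gripper to lie across the handle first, then compute the travel.

Units first: shifts go in shares of 0.3 m and turns go in shares of pi rad. So -0.107 rad / 3.1416 = -0.0341.

```bash
cat > go.py <<'E'
import sys,numpy as np
from workcell import manip, cam, order
from scipy.spatial.transform import Rotation as Ro
# usage: go.py x y z yaw_of_tool_y : displacement in tool axes (after turning), turn about tool z
x,y,z,a=map(float,sys.argv[1:5]); s=manip.sense(); q=s['tcp_rot']
R=Ro.from_quat([q[1],q[2],q[3],q[0]]).as_matrix(); p=s['tcp_pos']
now=np.arctan2(R[1,1],R[0,1]); 
t=-((a-now+np.pi/2)%np.pi-np.pi/2)
print('yaw y',round(now,4),'turn rz',round(t,4),'d now axes',(R.T@([x,y,z]-p)).round(4),'after turn',((R@Ro.from_rotvec([0,0,t]).as_matrix()).T@([x,y,z]-p)).round(4),'zaxis',R[:,2].round(4),'F',s['ft_force'].round(2),'j',s['joint_positions'].round(2))
E
echo '[[[0,0,-0.0341],[0,0,0],0.085],[[0,0,-0.0341],[0,0,0],0.085],[[0,0,-0.0341],[0,0,0],0.085],[[0,0,0],[0,0,0],0.085]]' | python3 nudge.py; python3 go.py 0.516 0.3217 0.15 1.626
```

```text
clock: 0.43
tcp_pos: [0.1701, 0.6269, 0.2476]
tcp_rot: [-0.0, -0.03, 1.0, -0.001]
ft_force: [-0.3, -0.4, -0.1]
opening: 0.0852
grip_force: 0.0
yaw y 1.6307 turn rz 0.0047 d now axes [-0.3271 -0.3253  0.0978] after turn [-0.3286 -0.3238  0.0978] zaxis [-6.0e-04 -1.1e-03 -1.0e+00] F [-0.27 -0.37 -0.13] j [-1.    0.51 -0.49  1.55  0.26  1.15  0.09]
```

In the tool's units: -0.027 m / 0.3 = -0.09, 0.008 m / 0.3 = 0.0267.

```bash
echo '[[[0,0,0],[-0.09,-0.09,0.0267],0.085],[[0,0,0],[-0.09,-0.09,0.0267],0.085],[[0,0,0],[-0.09,-0.09,0.0267],0.085],[[0,0,0],[-0.09,-0.09,0.0267],0.085],[[0,0,0],[-0.09,-0.09,0.0267],0.085],[[0,0,0],[-0.09,-0.09,0.0267],0.085],[[0,0,0],[-0.09,-0.09,0.0267],0.085],[[0,0,0],[-0.09,-0.09,0.0267],0.085],[[0,0,0],[-0.09,-0.09,0.0267],0.085],[[0,0,0],[-0.09,-0.09,0.0267],0.085],[[0,0,0],[-0.09,-0.09,0.0267],0.085],[[0,0,0],[-0.09,-0.09,0.0267],0.085]]' | python3 nudge.py; echo '[[[0,0,0],[0,0,0],0.085],[[0,0,0],[0,0,0],0.085]]' | python3 nudge.py; python3 go.py 0.516 0.3217 0.033 1.626
```

```text
clock: 1.43
tcp_pos: [0.5129, 0.3205, 0.1518]
tcp_rot: [-0.0, -0.026, 1.0, -0.0]
ft_force: [0.0, 0.5, 0.3]
opening: 0.0853
grip_force: 0.0
clock: 1.6
tcp_pos: [0.5139, 0.3182, 0.1511]
tcp_rot: [-0.0, -0.023, 1.0, -0.001]
ft_force: [-0.4, 0.1, -0.7]
opening: 0.0851
grip_force: 0.0
yaw y 1.6172 turn rz -0.0088 d now axes [-0.0024  0.0036  0.1181] after turn [-0.0024  0.0036  0.1181] zaxis [-9.0e-04 -2.2e-03 -1.0e+00] F [-0.43  0.06 -0.72] j [-0.32  0.52 -0.37  1.75  0.23  0.91  0.83]
```

In the tool's units: 0.025 m / 0.3 = 0.0833, 0.02 m / 0.3 = 0.0667, -0.009 rad / 3.1416 = -0.0029.

```bash
echo '[[[0,0,-0.0029],[-0.0067,0.0117,0.0667],0.085],[[0,0,0],[0,0,0.0833],0.085],[[0,0,0],[0,0,0.0833],0.085],[[0,0,0],[0,0,0.0833],0.085],[[0,0,0],[0,0,0.05],0.085],[[0,0,0],[0,0,0.0267],0.085],[[0,0,0],[0,0,0],0.085]]' | python3 nudge.py; python3 go.py 0.516 0.3217 0.033 1.626;  echo '[[[0,0,0],[0,0,0],0],[[0,0,0],[0,0,0],0],[[0,0,0],[0,0,0],0],[[0,0,0],[0,0,0],0],[[0,0,0],[0,0,0],0],[[0,0,0],[0,0,0],0],[[0,0,0],[0,0,0],0],[[0,0,0],[0,0,0],0],[[0,0,0],[0,0,0],0],[[0,0,0],[0,0,0],0]]' | python3 nudge.py 110
```

```text
clock: 2.18
tcp_pos: [0.5112, 0.3262, 0.0325]
tcp_rot: [-0.002, -0.033, 0.999, -0.001]
ft_force: [0.4, -0.8, 0.2]
opening: 0.0852
grip_force: 0.0
yaw y 1.6365 turn rz 0.0105 d now axes [-0.0044 -0.0048 -0.0005] after turn [-0.0045 -0.0047 -0.0005] zaxis [-0.0035 -0.0012 -1.    ] F [ 0.37 -0.78  0.2 ] j [-0.37  0.69 -0.32  1.79  0.31  0.71  0.78]
clock: 3.02
tcp_pos: [0.5142, 0.3257, 0.0353]
tcp_rot: [0.001, -0.032, 0.999, 0.0]
ft_force: [-1.8, -1.3, 6.0]
opening: 0.0184
grip_force: 106.3
```

In the tool's units: -0.025 m / 0.3 = -0.0833, -0.02 m / 0.3 = -0.0667.

```bash
echo '[[[0,0,0],[0,0,-0.05],0],[[0,0,0],[0,0,-0.0833],0],[[0,0,0],[0,0,-0.0833],0],[[0,0,0],[0,0,-0.0667],0],[[0,0,0],[0,0,0],0],[[0,0,0],[0,0,0],0]]' | python3 nudge.py; python3 go.py 0.55 0.0 0.11 1.626; python3 - <<'E'
from h import *
d=grab('scene');t=grab('top')
a=cv2.resize(d['img'][160:260,330:430],None,fx=5,fy=5,interpolation=2);b=cv2.resize(t['img'][180:290,140:200],None,fx=4.5,fy=4.5,interpolation=2)
b=cv2.copyMakeBorder(b,0,500-b.shape[0],0,0,0);cv2.imwrite('pics/lift.png',np.hstack([a,b]))
E
```

```text
clock: 3.52
tcp_pos: [0.5139, 0.3257, 0.1197]
tcp_rot: [0.001, -0.032, 0.999, 0.0]
ft_force: [-0.4, 0.4, -5.2]
opening: 0.0185
grip_force: 107.4
yaw y 1.6356 turn rz 0.0096 d now axes [-0.0149 -0.3274  0.0095] after turn [-0.0181 -0.3272  0.0095] zaxis [ 1.3e-03  7.0e-04 -1.0e+00] F [-0.38  0.39 -5.17] j [-0.34  0.57 -0.36  1.76  0.26  0.86  0.82]
```

View pics/lift.png

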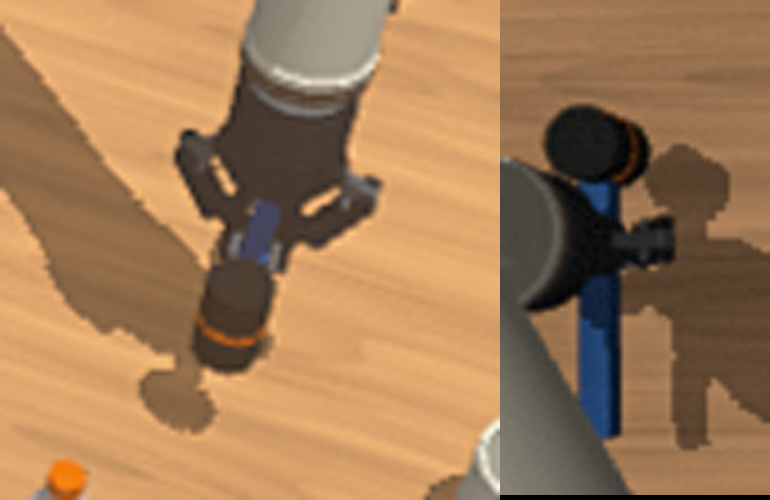

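The mallet is held and level. The head top is at about (583,143) in the crop, which is (157.9,211.3) in the top picture. Next I measure how the head sits relative to the TCP.

```bash
python3 - <<'E'
from h import *
d=np.load('pics/top.npz')
for p in [(157.9,211.3),(153,211),(162,210),(158,206),(158,216)]: print(P(d,*p).round(4))
print(P(d,157.9,211.3,z=.154).round(4))
s=np.load('pics/scene.npz'); print(P(s,330+240/5-.5,160+285/5-.5).round(4), P(s,330+240/5-.5,160+278/5-.5,z=.154).round(4))
# centroid of head-top pixels by height
u,v=np.meshgrid(np.arange(150,175),np.arange(198,226)); X=np.array([P(d,a,b) for a,b in zip(u.ravel(),v.ravel())]); m=(X[:,2]>.145)&(X[:,2]<.17); Y=X[m]; print(m.sum(),Y.mean(0),Y.min(0),Y.max(0))
A=np.c_[Y[:,:2],np.ones(len(Y))];print(np.linalg.lstsq(A,Y[:,2],rcond=None)[0])
E
```

```text
[0.5744 0.3281 0.1506]
[0.5747 0.3393 0.1552]
[0.5772 0.3158 0.1565]
[0.5884 0.3289 0.1487]
[0.562  0.3266 0.153 ]
[0.5741 0.327  0.154 ]
[0.5759 0.3277 0.1521] [0.5719 0.3262 0.154 ]
233 [0.57459881 0.32783626 0.15182158] [0.55416318 0.30666581 0.14559161] [0.59638904 0.34895381 0.15929135]
[0.01260279 0.03855586 0.13194002]
```

In the tool's units: -0.035 m / 0.3 = -0.1167, -0.02 m / 0.3 = -0.0667.

```bash
echo '[[[0,0,0],[-0.005,-0.0667,0],0],[[0,0,0],[-0.005,-0.1167,0],0],[[0,0,0],[-0.005,-0.1167,0],0],[[0,0,0],[-0.005,-0.1167,0],0],[[0,0,0],[-0.005,-0.1167,0],0],[[0,0,0],[-0.005,-0.1167,0],0],[[0,0,0],[-0.005,-0.1167,0],0],[[0,0,0],[-0.005,-0.1167,0],0],[[0,0,0],[-0.005,-0.1167,0],0],[[0,0,0],[-0.005,-0.1167,0],0]]' | python3 nudge.py;  echo '[[[0,0,0],[0,0,0],0],[[0,0,0],[0,0,0],0],[[0,0,0],[0,0,0],0]]' | python3 nudge.py; python3 go.py 0.550 -0.0095 0.07 1.6307
```

```text
clock: 4.45
tcp_pos: [0.5486, -0.0095, 0.1171]
tcp_rot: [-0.002, -0.033, 0.999, 0.0]
ft_force: [0.7, 0.6, -4.1]
opening: 0.0182
grip_force: 107.5
clock: 4.7
tcp_pos: [0.549, -0.0077, 0.1176]
tcp_rot: [-0.002, -0.032, 0.999, 0.0]
ft_force: [-0.1, 0.3, -4.3]
opening: 0.0184
grip_force: 107.6
yaw y 1.635 turn rz 0.0043 d now axes [-0.0011 -0.0019  0.0476] after turn [-0.0011 -0.0019  0.0476] zaxis [-3.3e-03  6.0e-04 -1.0e+00] F [-0.11  0.3  -4.29] j [ 0.23  0.48 -0.33  1.91  0.21  0.79  1.42]
```

In the tool's units: 0.02 m / 0.3 = 0.0667, 0.01 m / 0.3 = 0.0333.

```bash
echo '[[[0,0,0],[0,-0.0033,0.0667],0],[[0,0,0],[0,0,0.0667],0],[[0,0,0],[0,0,0.0333],0],[[0,0,0],[0,0,0.0167],0],[[0,0,0],[0,0,0.0133],0],[[0,0,0],[0,0,0.0133],0],[[0,0,0],[0,0,0],0]]' | python3 nudge.py;  echo '[[[0,0,0],[0,0,0.01],0],[[0,0,0],[0,0,0],0]]' | python3 nudge.py; echo '[[[0,0,0],[0,0,0.01],0],[[0,0,0],[0,0,0],0]]' | python3 nudge.py
```

```text
clock: 5.28
tcp_pos: [0.5508, -0.0077, 0.0565]
tcp_rot: [0.0, -0.033, 0.999, 0.0]
ft_force: [0.1, -0.7, -4.5]
opening: 0.0186
grip_force: 107.8
clock: 5.45
tcp_pos: [0.5514, -0.0081, 0.0541]
tcp_rot: [0.001, -0.033, 0.999, 0.0]
ft_force: [-2.1, 1.6, 0.4]
opening: 0.0185
grip_force: 108.3
clock: 5.62
tcp_pos: [0.5516, -0.0082, 0.0508]
tcp_rot: [0.001, -0.033, 0.999, 0.0]
ft_force: [-0.3, 1.4, 1.8]
opening: 0.0183
grip_force: 108.4
```

In the tool's units: 0.003 m / 0.3 = 0.01.

```bash
for i in 1 2 3; do echo '[[[0,0,0],[0,0,0.01],0],[[0,0,0],[0,0,0],0]]' | python3 nudge.py | egrep 'tcp_pos|ft'; done
```

```text
tcp_pos: [0.5515, -0.0082, 0.0475]
ft_force: [0.6, 2.4, 1.5]
tcp_pos: [0.5516, -0.0087, 0.0457]
ft_force: [-3.2, 1.5, 13.0]
tcp_pos: [0.5516, -0.0088, 0.0435]
ft_force: [-6.1, 1.8, 20.4]
```

In the tool's units: 0.003 m / 0.3 = 0.01.

```bash
echo '[[[0,0,0],[0,0,0.01],0],[[0,0,0],[0,0,0],0],[[0,0,0],[0,0,0],0],[[0,0,0],[0,0,0],0]]' | python3 nudge.py | egrep 'tcp|ft'; python3 - <<'E'
from h import *
d=grab('scene');t=grab('top')
a=cv2.resize(d['img'][150:240,230:330],None,fx=5,fy=5,interpolation=2)
cv2.imwrite('pics/press.png',a)
X=np.array([P(d,a,b) for a in range(230,330) for b in range(150,240)])
m=(np.hypot(X[:,0]-.611,X[:,1]+.0075)<.018)&(X[:,2]>.06)&(X[:,2]<.11); Y=X[m];print(m.sum(),np.median(Y,0));print(np.linalg.lstsq(np.c_[Y[:,:2]-[.611,-.0075],np.ones(len(Y))],Y[:,2],rcond=None)[0])
E
```

```text
tcp_pos: [0.5521, -0.0091, 0.0409]
tcp_rot: [0.002, -0.032, 0.999, -0.001]
ft_force: [-7.3, -0.3, 22.5]
62 [ 0.6123833  -0.00792229  0.08378808]
[-0.03361013  0.05065502  0.08288814]
```

View pics/press.png

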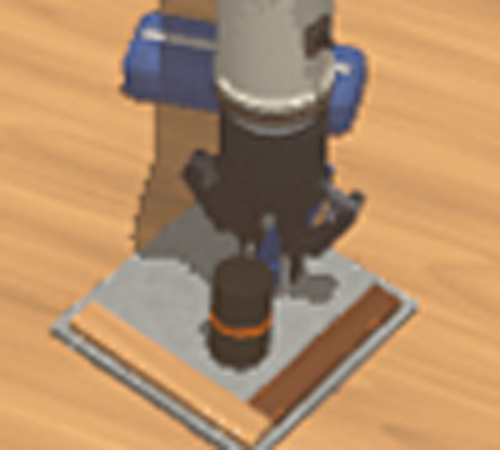

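The scene picture shows the mallet head upright on the board, with its top at z≈0.083, so the face is at about board level. I'll lift, carry it aside and check the pin.

In the tool's units: 0.035 m / 0.3 = 0.1167, 0.03 m / 0.3 = 0.1.

```bash
echo '[[[0,0,0],[0,0,-0.0667],0],[[0,0,0],[0,0,-0.0833],0],[[0,0,0],[0,0,-0.0833],0],[[0,0,0],[0,0.05,-0.0333],0],[[0,0,0],[0,0.1167,0],0],[[0,0,0],[0,0.1167,0],0],[[0,0,0],[0,0.1167,0],0],[[0,0,0],[0,0.1167,0],0],[[0,0,0],[0,0.1167,0],0],[[0,0,0],[0,0.1,0],0],[[0,0,0],[0,0.0333,0],0],[[0,0,0],[0,0,0],0]]' | python3 nudge.py; python3 - <<'E'
from h import *
d=grab('scene');t=grab('top')
a=cv2.resize(t['img'][180:230,255:315],None,fx=7,fy=7,interpolation=2)
b=cv2.resize(d['img'][200:250,330:380],None,fx=7,fy=7,interpolation=2)
c=cv2.resize(d['img'][195:245,250:300],None,fx=7,fy=7,interpolation=2)
cv2.imwrite('pics/pin.png',cv2.resize(np.hstack([a,c]),None,fx=1,fy=1))
X=np.array([P(t,a,b) for a in range(285,294) for b in range(200,209)])
m=np.hypot(X[:,0]-.6105,X[:,1]+.0079)<.004;print(X[m].mean(0),m.sum(), X[~m].mean(0),X[m][:,2])
E
```

```text
clock: 7.55
tcp_pos: [0.5333, 0.226, 0.1173]
tcp_rot: [-0.001, -0.036, 0.999, 0.001]
ft_force: [0.8, 0.1, -4.2]
opening: 0.0181
grip_force: 110.8
[ 0.61052027 -0.00756289  0.01234896] 6 [ 0.61112022 -0.01018239  0.01187036] [0.01190847 0.01065246 0.01406225 0.01509686 0.01093139 0.01144234]
```

View pics/pin.png

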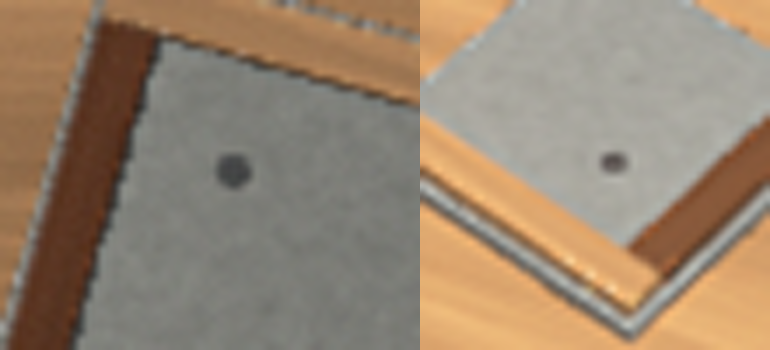

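The pin now shows as a dark round spot level with the board at (234,170) in the crop, so it is flush. Now I set the mallet down.

In the tool's units: 0.025 m / 0.3 = 0.0833, 0.02 m / 0.3 = 0.0667.

```bash
echo '[[[0,0,0],[0,0,0.0667],0],[[0,0,0],[0,0,0.0833],0],[[0,0,0],[0,0,0.0667],0],[[0,0,0],[0,0,0.0333],0],[[0,0,0],[0,0,0],0]]' | python3 nudge.py|egrep 'tcp_p|ft'; for i in 1 2 3; do echo '[[[0,0,0],[0,0,0.01],0],[[0,0,0],[0,0,0],0]]' | python3 nudge.py|egrep 'tcp_p|ft'; done
```

```text
tcp_pos: [0.5335, 0.2176, 0.0403]
ft_force: [-1.2, 0.1, -4.5]
tcp_pos: [0.5363, 0.2205, 0.0408]
ft_force: [-0.6, -0.4, -3.9]
tcp_pos: [0.5361, 0.221, 0.038]
ft_force: [-0.4, 0.3, -4.3]
tcp_pos: [0.5355, 0.2209, 0.0344]
ft_force: [0.1, -0.1, -4.7]
```

```bash
for i in 1 2 3; do echo '[[[0,0,0],[0,0,0.0067],0],[[0,0,0],[0,0,0],0]]' | python3 nudge.py|egrep 'tcp_p|ft'; done
```

```text
tcp_pos: [0.5353, 0.2208, 0.0321]
ft_force: [-0.3, -0.4, -6.0]
tcp_pos: [0.5356, 0.221, 0.0302]
ft_force: [-0.3, -0.0, -3.3]
tcp_pos: [0.5356, 0.2211, 0.0296]
ft_force: [-3.8, -2.0, 8.8]
```

In the tool's units: -0.04 m / 0.3 = -0.1333, -0.03 m / 0.3 = -0.1.

```bash
echo '[[[0,0,0],[0,0,0],0.03],[[0,0,0],[0,0,0],0.05],[[0,0,0],[0,0,0],0.085],[[0,0,0],[0,0,0],0.085],[[0,0,0],[0,0,0],0.085],[[0,0,0],[0,0,0],0.085],[[0,0,0],[0,0,0],0.085],[[0,0,0],[0,0,0],0.085]]' | python3 nudge.py; echo '[[[0,0,0],[0,0,-0.05],0.085],[[0,0,0],[0,0,-0.1],0.085],[[0,0,0],[0,0,-0.1333],0.085],[[0,0,0],[0,0,-0.1333],0.085],[[0,0,0],[0,0,-0.1],0.085],[[0,0,0],[0,0,0],0.085],[[0,0,0],[0,0,0],0.085]]' | python3 nudge.py; python3 go.py 0.5578 -0.3577 0.15 1.5955
```

```text
clock: 9.73
tcp_pos: [0.5354, 0.2209, 0.0282]
tcp_rot: [-0.0, -0.033, 0.999, 0.0]
ft_force: [-0.6, 0.3, 0.0]
opening: 0.0849
grip_force: 0.0
clock: 10.32
tcp_pos: [0.537, 0.2215, 0.1858]
tcp_rot: [0.002, -0.033, 0.999, 0.001]
ft_force: [-0.4, 0.3, -0.7]
opening: 0.085
grip_force: 0.0
yaw y 1.6358 turn rz 0.0403 d now axes [ 0.0171 -0.5794  0.035 ] after turn [-0.0063 -0.5796  0.035 ] zaxis [ 0.0049  0.0016 -1.    ] F [-0.35  0.28 -0.67] j [-0.13  0.44 -0.39  1.79  0.2   0.94  1.03]
```

In the tool's units: -0.035 m / 0.3 = -0.1167, -0.02 m / 0.3 = -0.0667, 0.02 rad / 3.1416 = 0.0064.

```bash
echo '[[[0,0,0.0064],[0,0,0],0.085],[[0,0,0.0064],[0,0,0],0.085],[[0,0,0],[0,-0.0667,0],0.085],[[0,0,0],[0,-0.1167,0],0.085],[[0,0,0],[0,-0.1167,0],0.085],[[0,0,0],[0,-0.1167,0],0.085],[[0,0,0],[0,-0.1167,0],0.085],[[0,0,0],[0,-0.1167,0],0.085],[[0,0,0],[0,-0.1167,0],0.085],[[0,0,0],[0,-0.1167,0],0.085]]' | python3 nudge.py; echo '[[[0,0,0],[0,-0.1167,0],0.085],[[0,0,0],[0,-0.1167,0],0.085],[[0,0,0],[0,-0.1167,0],0.085],[[0,0,0],[0,-0.1167,0],0.085],[[0,0,0],[0,-0.1167,0],0.085],[[0,0,0],[0,-0.1167,0],0.085],[[0,0,0],[0,-0.1167,0],0.085],[[0,0,0],[0,-0.0833,0],0.085],[[0,0,0],[0,-0.0333,0],0.085],[[0,0,0],[0,0,0],0.085],[[0,0,0],[0,0,0],0.085]]' | python3 nudge.py; python3 go.py 0.5578 -0.3577 0.1 1.5955
```

```text
clock: 11.15
tcp_pos: [0.5408, -0.0456, 0.1816]
tcp_rot: [-0.002, -0.012, 1.0, 0.0]
ft_force: [0.1, -0.2, 0.1]
opening: 0.0853
grip_force: 0.0
clock: 12.07
tcp_pos: [0.5487, -0.3225, 0.1817]
tcp_rot: [-0.001, -0.012, 1.0, 0.001]
ft_force: [0.6, 1.4, 0.2]
opening: 0.0852
grip_force: 0.0
yaw y 1.5955 turn rz -0.0 d now axes [-0.0084 -0.0356  0.0816] after turn [-0.0084 -0.0356  0.0816] zaxis [-0.0021  0.0024 -1.    ] F [0.63 1.41 0.16] j [ 0.64  0.52 -0.21  1.65  0.12  0.99  1.99]
```

In the tool's units: 0.025 m / 0.3 = 0.0833, -0.018 m / 0.3 = -0.06.

```bash
echo '[[[0,0,0],[-0.0133,-0.06,0],0.085],[[0,0,0],[-0.0133,-0.0583,0.0333],0.085],[[0,0,0],[0,0,0.0833],0.085],[[0,0,0],[0,0,0.0833],0.085],[[0,0,0],[0,0,0.05],0.085],[[0,0,0],[0,0,0],0.085],[[0,0,0],[0,0,0],0.085]]' | python3 nudge.py; python3 go.py 0.5578 -0.3577 0.034 1.5955;python3 go.py 0.5578 -0.3577 0.034 1.5955
```

```text
clock: 12.65
tcp_pos: [0.5583, -0.3558, 0.1073]
tcp_rot: [-0.001, -0.014, 1.0, 0.001]
ft_force: [0.1, -0.6, 1.4]
opening: 0.0852
grip_force: 0.0
yaw y 1.5992 turn rz 0.0037 d now axes [ 0.0004 -0.0021  0.0733] after turn [ 0.0004 -0.0021  0.0733] zaxis [-0.002   0.0029 -1.    ] F [ 0.1  -0.58  1.38] j [ 0.66  0.65 -0.19  1.62  0.15  0.89  2.02]
yaw y 1.5992 turn rz 0.0037 d now axes [ 0.0004 -0.0021  0.0733] after turn [ 0.0004 -0.0021  0.0733] zaxis [-0.002   0.0029 -1.    ] F [ 0.1  -0.58  1.38] j [ 0.66  0.65 -0.19  1.62  0.15  0.89  2.02]
```

In the tool's units: 0.02 m / 0.3 = 0.0667, 0.01 m / 0.3 = 0.0333.

```bash
echo '[[[0,0,0],[0,-0.0033,0.0667],0.085],[[0,0,0],[0,0,0.0667],0.085],[[0,0,0],[0,0,0.0667],0.085],[[0,0,0],[0,0,0.0333],0.085],[[0,0,0],[0,0,0.01],0.085],[[0,0,0],[0,0,0],0.085]]' | python3 nudge.py; echo '[[[0,0,0],[0,0,0],0.04],[[0,0,0],[0,0,0],0.03],[[0,0,0],[0,0,0],0],[[0,0,0],[0,0,0],0],[[0,0,0],[0,0,0],0],[[0,0,0],[0,0,0],0],[[0,0,0],[0,0,0],0],[[0,0,0],[0,0,0],0],[[0,0,0],[0,0,0],0]]' | python3 nudge.py 80;  echo '[[[0,0,0],[0,0,-0.0333],0],[[0,0,0],[0,0,-0.0667],0],[[0,0,0],[0,0,-0.1],0],[[0,0,0],[0,0,-0.0667],0],[[0,0,0],[0,0,0],0],[[0,0,0],[0,0,0],0]]' | python3 nudge.py; python3 go.py 0.55 -0.15 0.1 1.3006
```

```text
clock: 13.15
tcp_pos: [0.5586, -0.3595, 0.0356]
tcp_rot: [0.0, -0.013, 1.0, 0.0]
ft_force: [0.7, -0.8, -0.3]
opening: 0.0849
grip_force: 0.0
clock: 13.9
tcp_pos: [0.5586, -0.3606, 0.0362]
tcp_rot: [0.0, -0.013, 1.0, -0.0]
ft_force: [-1.8, -0.2, 5.5]
opening: 0.0223
grip_force: 78.3
clock: 14.4
tcp_pos: [0.5586, -0.3606, 0.1164]
tcp_rot: [0.001, -0.013, 1.0, -0.001]
ft_force: [-0.5, -0.3, -3.1]
opening: 0.0221
grip_force: 78.5
yaw y 1.596 turn rz 0.2954 d now axes [0.0033 0.2107 0.0161] after turn [0.0645 0.2006 0.0161] zaxis [ 0.0018 -0.0012 -1.    ] F [-0.51 -0.27 -3.06] j [ 0.67  0.64 -0.19  1.62  0.14  0.9   2.02]
```

In the tool's units: 0.099 rad / 3.1416 = 0.0315.

```bash
echo '[[[0,0,0.0312],[0,0,0],0],[[0,0,0.0312],[0,0,0],0],[[0,0,0.0315],[0,0,0],0],[[0,0,0],[0,0,0],0],[[0,0,0],[0,0,0],0]]' | python3 nudge.py|grep tcp; python3 go.py 0.595 -0.018 0.1164 1.3006
```

```text
tcp_pos: [0.5569, -0.3594, 0.1132]
tcp_rot: [-0.002, 0.133, 0.991, 0.001]
yaw y 1.3042 turn rz 0.0036 d now axes [ 0.0532  0.3394 -0.0027] after turn [ 0.0544  0.3392 -0.0027] zaxis [-0.0032  0.0016 -1.    ] F [ 0.27 -0.96 -3.76] j [ 0.62  0.64 -0.12  1.62  0.09  0.89  1.77]
```

In the tool's units: 0.034 m / 0.3 = 0.1133, 0.02 m / 0.3 = 0.0667.

```bash
echo '[[[0,0,0],[0.0167,0.0667,0],0],[[0,0,0],[0.0167,0.1133,0],0],[[0,0,0],[0.0167,0.1133,0],0],[[0,0,0],[0.0167,0.1133,0],0],[[0,0,0],[0.0167,0.1133,0],0],[[0,0,0],[0.0167,0.1133,0],0],[[0,0,0],[0.0167,0.1133,0],0],[[0,0,0],[0.0167,0.1133,0],0],[[0,0,0],[0.0167,0.1133,0],0],[[0,0,0],[0.0167,0.1133,0],0],[[0,0,0],[0.0133,0.0433,0],0],[[0,0,0],[0,0,0],0]]' | python3 nudge.py|grep tcp; echo '[[[0,0,0],[0,0,0],0],[[0,0,0],[0,0,0],0],[[0,0,0],[0,0,0],0]]' | python3 nudge.py; python3 go.py 0.595 -0.018 0.1 1.3006;python3 - <<'E'
from h import *
d=grab('scene');t=grab('top')
a=cv2.resize(t['img'][160:260,235:345],None,fx=4,fy=4,interpolation=2)
b=cv2.resize(d['img'][170:250,225:315],None,fx=4,fy=4,interpolation=2)
b=cv2.copyMakeBorder(b,0,80,0,0,0);cv2.imwrite('pics/over.png',np.hstack([a,b]))
E
```

```text
tcp_pos: [0.5959, -0.0121, 0.1147]
tcp_rot: [-0.001, 0.129, 0.992, 0.002]
clock: 16.07
tcp_pos: [0.5961, -0.0215, 0.1149]
tcp_rot: [-0.0, 0.135, 0.991, -0.001]
ft_force: [-0.9, -1.4, -3.0]
opening: 0.0218
grip_force: 78.9
yaw y 1.2991 turn rz -0.0015 d now axes [0.002  0.0031 0.0149] after turn [0.002  0.0031 0.0149] zaxis [-8.0e-04 -1.2e-03 -1.0e+00] F [-0.91 -1.36 -2.98] j [ 0.12  0.54 -0.16  1.8   0.12  0.82  1.19]
```

View pics/over.png

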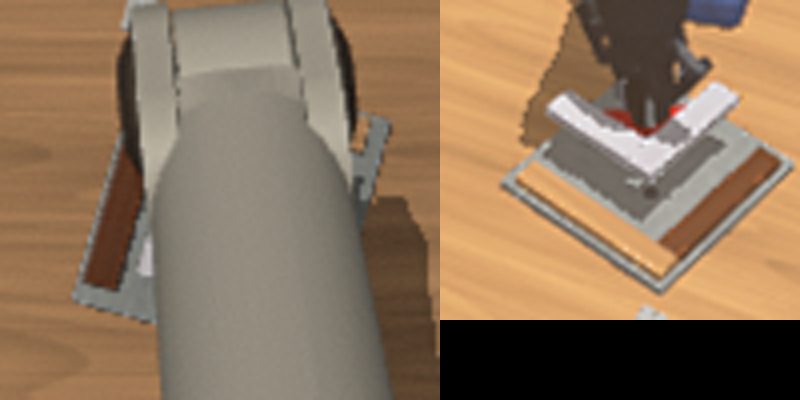

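The scene view shows the square level above the board. Its outer corner is at (651,172), with leg ends at (548,100)/(568,90) and (722,84)/(742,97). I'll fit its pose.

```bash
python3 - <<'E'
from fit import *
d=D['scene']
q=px(225,170,4,[(651,172),(548,101),(568,90),(722,84),(742,97)],440)
S=[(46,46,12),(46,-74,12),(18,-74,12),(-74,18,12),(-74,46,12)]
print(fit([('scene',S,q)],[.595,-.02,-.27,.08]))
bd=px(225,170,4,[(661,293),(501,184),(795,166)],440)
print(fit([('scene',[(95,95,12),(95,-95,12),(-95,95,12)],bd)],[.587,-.02,-.27,0],False))
for p in q: print(P(d,*(p+[0,0])).round(4))
E
```

```text
(array([ 0.60112673, -0.01583536, -0.30383017,  0.08937992]), array([[-0.28287948,  0.66250994],
       [ 0.03706399,  0.67326753],
       [ 0.68997146, -0.90349368],
       [-0.76128055, -0.62110211],
       [ 0.29415785,  0.05375095]]))
(array([ 0.59014317, -0.01958411, -0.26781446]), array([[-0.02417236,  0.22247804],
       [-0.21924122, -0.08842915],
       [ 0.24998256, -0.19635465]]))
[0.6432 0.0079 0.0852]
[ 0.5422 -0.1479  0.0046]
[ 0.5215 -0.1372  0.0047]
[ 0.4482 -0.009   0.    ]
[0.4596 0.0166 0.0044]
```

In the tool's units: 0.02 m / 0.3 = 0.0667, 0.006 m / 0.3 = 0.02.

```bash
echo '[[[0,0,0],[0,0.02,0.0667],0],[[0,0,0],[0,0,0.0667],0],[[0,0,0],[0,0,0.05],0],[[0,0,0],[0,0,0.0233],0],[[0,0,0],[0,0,0],0],[[0,0,0],[0,0,0],0]]' | python3 nudge.py|egrep 'tcp|ft'; for i in 1 2 3 4; do echo '[[[0,0,0],[0,0,0.0067],0],[[0,0,0],[0,0,0],0]]' | python3 nudge.py|egrep 'tcp_p|ft'; done; python3 go.py 0.6105 -0.0079 0.046 1.3006
```

```text
tcp_pos: [0.598, -0.014, 0.0533]
tcp_rot: [-0.0, 0.135, 0.991, -0.0]
ft_force: [0.4, -0.3, -2.4]
tcp_pos: [0.5989, -0.0135, 0.0522]
ft_force: [0.2, 0.3, -4.1]
tcp_pos: [0.5983, -0.0133, 0.0497]
ft_force: [-0.5, 0.2, -3.6]
tcp_pos: [0.5988, -0.0133, 0.0482]
ft_force: [-0.2, 1.2, 2.2]
tcp_pos: [0.5999, -0.0132, 0.0481]
ft_force: [-3.0, 0.3, 15.5]
yaw y 1.3011 turn rz 0.0005 d now axes [-0.0087  0.008   0.0022] after turn [-0.0087  0.008   0.0022] zaxis [ 3.7e-03 -3.0e-04 -1.0e+00] F [-2.98  0.29 15.47] j [ 0.09  0.64 -0.15  1.82  0.14  0.69  1.16]
```

In the tool's units: 0.003 m / 0.3 = 0.01, -0.001 m / 0.3 = -0.0033.

```bash
cat > f.py <<'E'
from workcell import manip, cam, order; import numpy as np
s=manip.sense();c,n=np.cos(-.27),np.sin(-.27);M=np.array([[c,n],[-n,c]]);q=s['tcp_rot']
print('board F',(M@s['ft_force'][:2]).round(1),s['ft_force'][2].round(1),'Mz',s['ft_torque'].round(2),'board pos mm',(1e3*M@(s['tcp_pos'][:2]-[.5871,-.0211])).round(1),'z',s['tcp_pos'][2].round(4),'yaw',(np.pi-2*np.arctan2(q[2],q[1])).round(4))
E
echo '[[[0,0,0],[0,0.01,-0.0033],0],[[0,0,0],[0,0.01,0],0],[[0,0,0],[0,0,0],0]]' | python3 nudge.py>/dev/null; python3 f.py; for i in 1 2 3; do echo '[[[0,0,0],[0,0.005,0],0],[[0,0,0],[0,0,0],0]]' | python3 nudge.py>/dev/null; python3 f.py; done
```

```text
board F [-0.  -0.5] 8.7 Mz [-0.2   0.25 -0.  ] board pos mm [10.3 17. ] z 0.0482 yaw 0.2696
board F [-0.5 -1.6] 9.6 Mz [-0.35  0.32  0.03] board pos mm [10.5 18. ] z 0.0481 yaw 0.2699
board F [-1.  -3.7] 10.5 Mz [-0.74  0.44  0.07] board pos mm [10.5 18. ] z 0.0481 yaw 0.2707
board F [-0.  -7.2] 11.5 Mz [-1.13  0.61  0.18] board pos mm [10.5 18.1] z 0.0481 yaw 0.2716
```

In the tool's units: -0.003 m / 0.3 = -0.01.

```bash
echo '[[[0,0,0],[-0.01,0,0],0],[[0,0,0],[-0.01,0,0],0],[[0,0,0],[0,0,0],0]]' | python3 nudge.py>/dev/null; python3 f.py; for i in 1 2 3; do echo '[[[0,0,0],[-0.005,0,0],0],[[0,0,0],[0,0,0],0]]' | python3 nudge.py>/dev/null; python3 f.py; done
```

```text
board F [-3.3 -7.2] 12.7 Mz [-0.93  1.02  0.16] board pos mm [15.8 18.1] z 0.0482 yaw 0.2716
board F [-4.1 -7.2] 14.3 Mz [-0.96  1.19  0.14] board pos mm [16.9 18.1] z 0.0481 yaw 0.2716
board F [-4.4 -6.7] 14.5 Mz [-0.93  1.21  0.1 ] board pos mm [18.3 18.1] z 0.0481 yaw 0.2716
board F [-4.1 -6.3] 13.2 Mz [-0.88  1.22  0.13] board pos mm [19.8 18.1] z 0.0481 yaw 0.2716
```

In the tool's units: -0.0015 m / 0.3 = -0.005.

```bash
for i in 1 2 3; do echo '[[[0,0,0],[-0.005,0,0],0],[[0,0,0],[0,0,0],0]]' | python3 nudge.py>/dev/null; python3 f.py; done
```

```text
board F [-6.7 -6.9] 16.4 Mz [-0.79  1.61  0.07] board pos mm [20.6 18.1] z 0.0481 yaw 0.2715
board F [-10.8  -8. ] 20.2 Mz [-0.64  2.44  0.09] board pos mm [20.6 18.1] z 0.0481 yaw 0.2713
board F [-15.   -8.2] 25.0 Mz [-0.49  3.17  0.08] board pos mm [20.6 18.1] z 0.0481 yaw 0.2712
```

Units first: shifts go in shares of 0.3 m and turns go in shares of pi rad. So 0.0015 m / 0.3 = 0.005, -0.001 m / 0.3 = -0.0033.

```bash
echo '[[[0,0,0],[0,0.005,-0.0033],0],[[0,0,0],[0,0,0],0]]' | python3 nudge.py>/dev/null; python3 f.py;  echo '[[[0,0,0],[0,0.0033,-0.0017],0],[[0,0,0],[0,0,0],0],[[0,0,0],[0,0,0],0],[[0,0,0],[0,0,0],0]]' | python3 nudge.py>/dev/null; python3 f.py; python3 - <<'E'
from h import *
d=grab('scene')
a=cv2.resize(d['img'][180:250,230:320],None,fx=8,fy=8,interpolation=2)
m=cv2.resize(d['img'][185:255,330:400],None,fx=4,fy=4,interpolation=2)
a[:150,:]=a[:150,:]; cv2.imwrite('pics/end.png',a); np.save('pics/m.npy',m)
t=grab('top')
hsv=cv2.cvtColor(t['img'],cv2.COLOR_BGR2HSV);mask=cv2.inRange(hsv,(105,130,50),(125,255,255));mask[:,:150]=0;mask[280:]=0;mask[:180]=0
v,u=np.nonzero(mask);k=u<260;print('blue handle px',u[k].min(),u[k].max(),v[k].min(),v[k].max());
for p in ((u[k].mean(),v[k].mean()),): print(P(t,*p))
E
```

```text
board F [-11.8 -10.3] 18.1 Mz [-0.97  2.81  0.25] board pos mm [20.6 18.1] z 0.0482 yaw 0.2716
board F [-11.5 -12.2] 16.2 Mz [-1.31  2.63  0.22] board pos mm [20.6 18.3] z 0.0482 yaw 0.2721
blue handle px 204 211 214 265
[0.50453895 0.21843915 0.04922471]
```

View pics/end.png

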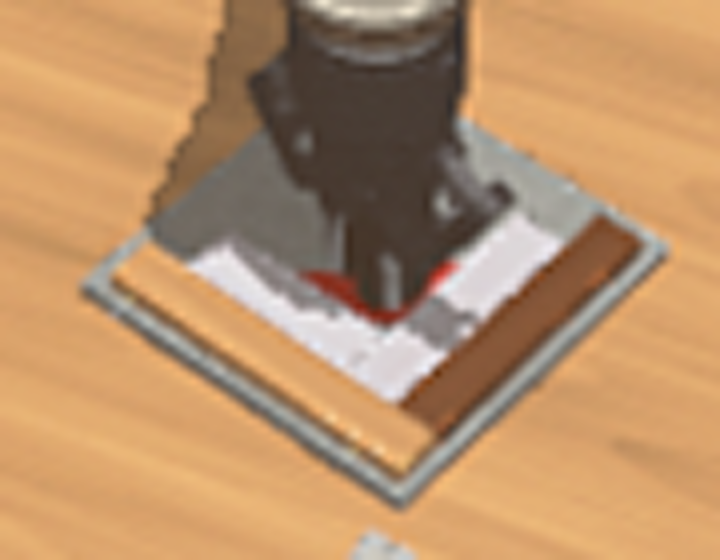

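The last picture shows the square seated with both outer edges against the strips and its corner at (390,400). The push is about 12 N on each strip, and the mallet lies level, clear of the board.

```bash
python3 -c "
from workcell import manip, cam, order
s=manip.sense();print(s['clock'],s['grip_force'],s['ft_force']);print(order.sign_off())"
```

```text
19.9333 80.73894023895264 [-14.14088708  -7.76215274  15.39792157]
the job is handed in; nothing more can be done
None
```

I handed the job in at 19.9 s: the pin is flush, the mallet is on the bench clear of the board, and the square is still gripped and pressed into the corner at about 12 N on each strip. No verdict came back.

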